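# Weigh the tub on the lever balance

## Robot

A 6-joint arm with a two-finger parallel gripper is mounted at the origin on a cart in front of the work surface, level with it; the furniture and walls round the work are solid. World frame = base frame: x ahead of the robot, y to its left, z up, the work surface at z = 0. Lengths are in m, angles in degrees, forces in N, time in s.
With the tool pointing down it reaches from about 0.3 to 0.75 m from the base axis. Payload 8.5 kg.
Tool frame: the origin (TCP) lies on the centre line of the jaws, within the pads' length; the fingertips stand 19 mm ahead of it and the grasp point (between the pads) is the TCP (env.tcp_to_tips is the z of the fingertips in the tool frame, in m); z points along the fingers, y is the line along which they close (so a half turn about z gives the same grasp; the last joint's range is limited). The gripper opens to 85 mm and grips with 20 to 120 N. Pads are 22 mm wide; open, the fingers measure 114 mm over their backs; the gripper's body (76 mm by 85 mm) begins 54 mm behind the grasp point. The pads swing forward as they close: fully open they stand 13 mm farther back than shut.
Start: joints at [-85.732, 21.807, 74.336, -0, 83.858, -12.336], TCP at [0.157, -0.527, 0.25] pointing down, gripper open.
Joint ranges: [-178.18, 178.18], [-50.72, 133.34], [12.68, 142.11], [-81.47, 261.47], [9.98, 163.14], [-165.26, 165.26]. Speed limits (degrees/s): [136.94, 136.94, 180, 180, 180, 180].

## Interface

Orientations are given as a 3x3 rotation matrix whose columns are the frame's x, y, z axes.
In Python, from rig import env gives the robot as it stands.
- The arm moves only by the tool servo_tool, never from a script. Its argument "steps" is a list of rows, each an object of numbers: "tx", "ty", "tz": the shift along the world's x, y, z in cm; "yaw": the turn about the world's z in degrees; "claw": the finger opening in cm, from 0 to 8.54. In form: [{"tx": .., "ty": .., "tz": .., "yaw": .., "claw": ..}, ...]. A call has 1 to 20 rows; each row shifts and turns the commanded pose from where the row before left it; what a row does not reach is not made up. A row lasts 1/10 s, in which the tool goes at most 50 mm and 8.59 degrees, less where a joint would pass 70% of its speed; a pose out of reach is approached as far as the arm can. A call with a gripper value outside its range is refused whole. The fingers move at their own pace and stop on an object; "newtons" is the grip in N (left out, the last holds). Time passes only in rows, so rows that do not move let the fingers close. It gives the time, the measured TCP pose, the force, the opening and the grip force at its end, in the units of the state.
- env.observe(): the state, without advancing time (a new reading comes with each control period).
- env.get_image(name): name is "scene" or "top" or "wrist"; returns (picture, depth): 384x512x3 uint8, red, green, blue; 384x512 float32, m along the optical axis (not along the pixel's ray), 0 where there is no reading.
- env.camera_model(name): a dict with "fovy" (degrees; the focal length in pixels is half the picture's height over the tangent of half this angle, whatever the lens; pixels are square), "cx", "cy" (the principal point, pixels), "T" (4x4, takes a point from camera to world coordinates). Camera axes: x right, y down, z forward; pixel columns grow to the right and rows downward; lengths in m; the calibration is good to about 2 mm. The wrist camera is an equidistant fisheye: a pixel r from the principal point sees the ray r / f radians off the axis. A picture is of the moment at which its call begins: read the wrist's pose just before it. camera_model takes no time and is no camera call; for the wrist camera it gives the pose at the moment of the call.
- env.close_job(): hands the job in; it is judged then, once.
The state is a dict: "time_s": time; "q": joint angles; "qvel": joint speeds; "joint_efforts": joint torques, N m; "position": TCP position; "tool_rot": TCP orientation; "ft_force": force on the tool from outside, world axes, zero at the start; "wrist_torque": the same for the moment, N m; "grip_width": finger opening in m; "gripper_force": force on a finger pad.
Only numpy, scipy, OpenCV 4.12 (cv2) and the standard library are available. Lean on these libraries where they do the work, as an engineer would, in place of code of your own. Each camera call takes 0.05 s, during which the arm holds its last target. There are 200 camera calls.

## Task

Weigh the tub: lift it by its bail off the hook of the stand and hang it by the same wooden grip in the hook of the lever balance. Ease it down slowly until the balance alone carries the full weight, and only then let go, so that the balance arm never drops, jumps or springs back. Leave the tub hanging still, and do not shift the jars or the cup.

Things in the scene. Friction and masses are not known exactly. Their poses are not given: they have to be found in the camera images.
- tub_grip (a point): Centre of the pale wooden grip of the tub's bail: a level rod 12 mm thick, 92 mm long along this point's y axis (z up), 150 mm above the tub's underside, 68 mm above its lid. Stiff wire bail, 126 mm wide, fixed upright. Hooks carry the grip at its middle: pinch it about 30 mm to one side of the middle, so that the fingers pass beside the hook.
- tub: White plastic tub with snap lid, 82 mm high, 116 mm across the lid; origin at the centre of its underside, z up, bail in its y-z plane. Its weight is not known (nearly empty to full: 0.12 to 0.63 kg).
- stand_hook (a point): Hook on which the tub hangs at the start; the point is where the middle of a seated grip lies, 262 mm above the desk. Flat steel hook 14 mm wide, 9 mm flat floor, open at the top, that runs from the stand's post along this point's -x axis (z up); its upturned tip ends 28 mm beyond the point and 20 mm above it, so raise the grip at least 27 mm to pass over it.
- stand: Fixed stand: dark round foot 132 mm wide (origin under its centre, on the desk), upright post 24 mm thick at its head, which ends 270 mm above the desk. The hook points along -x, its seat 100 mm from the post. (A fixed room lamp hangs in front of it to the left: a bulb 60 mm wide at about x 0.27, y 0.29, 0.57 to 0.69 m above the desk; keep the arm clear of it.)
- balance_hook (a point): Hook at the end of the balance arm; the point is where the middle of a seated grip lies, and moves with the arm (265 mm above the desk when unloaded). Same flat hook: it points along balance's +y; its tip ends 28 mm beyond the point, 25 mm above it when unloaded. Bring the grip in over the tip from the +y side, square to the arm, arm between grip and lid; then lower.
- balance: Lever balance, fixed: green base 130 x 150 mm (origin under its middle, on the desk; z up), column, white quadrant scale facing -x. The arm turns about a level axis along x, 237 mm above the origin, and reaches 140 mm along +y to its hook; pointer and scale reach 125 mm along -y, up to 0.3 m above the desk.
- balance_arm (a joint): Arm angle in rad: 0 unloaded (arm then rises 0.20 rad towards its hook), growing as the hook goes down; scale ends at 0.48, stop at 0.60. Spring 2.0 N m/rad (about 100 N/m at the hook: 0.3 kg lowers it 29 mm), oil damper 0.22 N m s/rad. Delicate: never turn it faster than 0.35 rad/s (49 mm/s at the hook) either way, nor beyond 0.52.
- orange_jar: Bystander: orange paint jar with white lid, 50 mm wide, 67 mm high; origin at the centre of its underside.
- dark_jar: Bystander: black paint jar, 52 mm wide, 71 mm high; origin at the centre of its underside.
- water_cup: Bystander: white cup, 89 mm wide, 88 mm high; origin at the centre of its underside.
Things that resemble listed ones, but are neither listed nor needed, are in the scene too. What is meant by the tub is not turquoise, and is the larger of those in its own colour.

How it is judged:
By the outcome, as a careful person would: the job done as asked, in the order asked, and still so for the second after the job is handed in, with the robot touching nothing.
It also fails if it takes over 64 s, if anything falls off the work surface, if the arm or the gripper's body presses on something with over 40 N, if the wrist force passes 120 N, or if a joint passes its speed limit or range.

## Working session

There is one attempt and no reset: what is moved stays moved. The work goes in short steps, Python scripts to look and compute and a tool call to move; the robot and the scene stay as the last step left them, time stands still between calls to the robot, and variables do not carry over. Pictures are saved under pics/ and viewed, at most 11 in all, crops included, and the job is handed in when it is done.

Besides the shell and the picture viewer there is one more tool, called after "Emit:" in YAML: its name, and indented under it one key for each argument. servo_tool: Moves the arm, as the interface text tells. Its arguments: {"type":"object","properties":{"steps":{"type":"array"},"newtons":{"type":"number"}},"required":["steps"]}

```bash
mkdir -p pics; cat > h.py <<'E'
import numpy as np,cv2
from rig import env
def grab(n,tag):
    m=env.camera_model(n); p,d=env.get_image(n)
    np.savez(f'pics/{tag}.npz',p=p,d=d,**{k:np.array(v) for k,v in m.items()})
    cv2.imwrite(f'pics/{tag}.png',p[:,:,::-1]); return p,d,m
def load(tag): return np.load(f'pics/{tag}.npz')
def pt(z,u,v,d=None,fish=False):
    f=192/np.tan(np.radians(z['fovy']/2)); dd=z['d'][int(round(v)),int(round(u))] if d is None else d
    x,y=u-z['cx'],v-z['cy']
    if fish:
        r=np.hypot(x,y); k=np.tan(r/f)/max(r,1e-9)*f; x,y=x*k,y*k
    return (z['T']@[x/f*dd,y/f*dd,dd,1])[:3]
E
python3 - <<'E'
from h import *
a=grab('scene','s0')[0];b=grab('top','t0')[0]
for n in('s0','t0'):
    z=load(n);print(z['T'].round(3),z['fovy'])
    cv2.imwrite(f'pics/{n}b.png',cv2.resize(z['p'][:,:,::-1],(800,600),interpolation=cv2.INTER_CUBIC))
E
```

```text
[[-0.848 -0.376  0.374  0.013]
 [-0.53   0.604 -0.595  0.815]
 [-0.002 -0.703 -0.711  1.261]
 [ 0.     0.     0.     1.   ]] 49.34247637822442
[[-1.900e-02 -9.980e-01  6.700e-02  4.860e-01]
 [-1.000e+00  1.900e-02 -1.000e-03 -9.700e-02]
 [-1.000e-03 -6.700e-02 -9.980e-01  1.378e+00]
 [ 0.000e+00  0.000e+00  0.000e+00  1.000e+00]] 52.66110821096372
```

View pics/s0b.png

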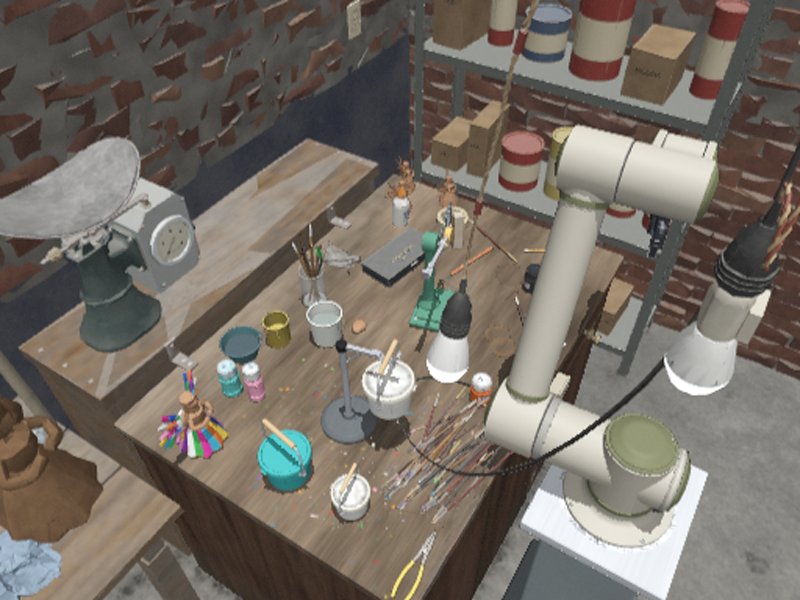

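View pics/t0b.png

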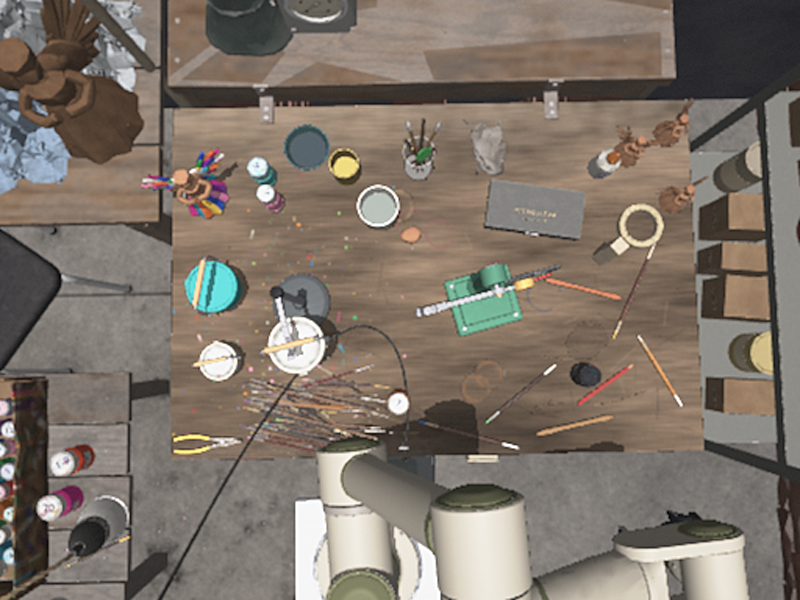

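Candidates (scene picture, 800x600): large white tub hanging on the stand (388,388), small white tub on the desk (350,495), turquoise tub (285,460). By colour, size and hook, the hanging one is it. I'll check this and the balance in close crops.

```bash
python3 - <<'E'
from h import *
z=load('t0');s=load('s0')
c=cv2.resize(z['p'][170:260,150:240,::-1],(400,400),interpolation=cv2.INTER_CUBIC)
e=cv2.resize(z['p'][160:220,260:365,::-1],(700*4//7,229),interpolation=cv2.INTER_CUBIC)
g=cv2.resize(s['p'][200:290,200:290,::-1],(400,400),interpolation=cv2.INTER_CUBIC)
im=np.zeros((600,800,3),np.uint8); im[:400,:400]=c; im[:400,400:]=g; im[400:,:400]=cv2.resize(z['p'][160:212,260:364,::-1],(400,200),interpolation=cv2.INTER_CUBIC)
im[400:,400:]=cv2.resize(s['p'][140:215,250:400,::-1],(400,200),interpolation=cv2.INTER_CUBIC)
cv2.imwrite('pics/c0.png',im)
for n,u,v in [('turq',137,184),('small',140,231),('jarO',255,258),('jarD',374,240)]: print(n,pt(z,u,v).round(3))
for zz,n in((z,'t'),(s,'s')):
    f=192/np.tan(np.radians(zz['fovy']/2));p=np.linalg.inv(zz['T'])@[.27,.29,.63,1];print(n,(p[:2]/p[2]*f+[zz['cx'],zz['cy']])*1.5625)
E
```

```text
turq [0.619 0.318 0.08 ]
small [0.461 0.312 0.064]
jarO [ 0.364 -0.074  0.068]
jarD [ 0.416 -0.474  0.071]
t [ 90.58012319 531.35344231]
s [452.32499352 327.85012296]
```

View pics/c0.png

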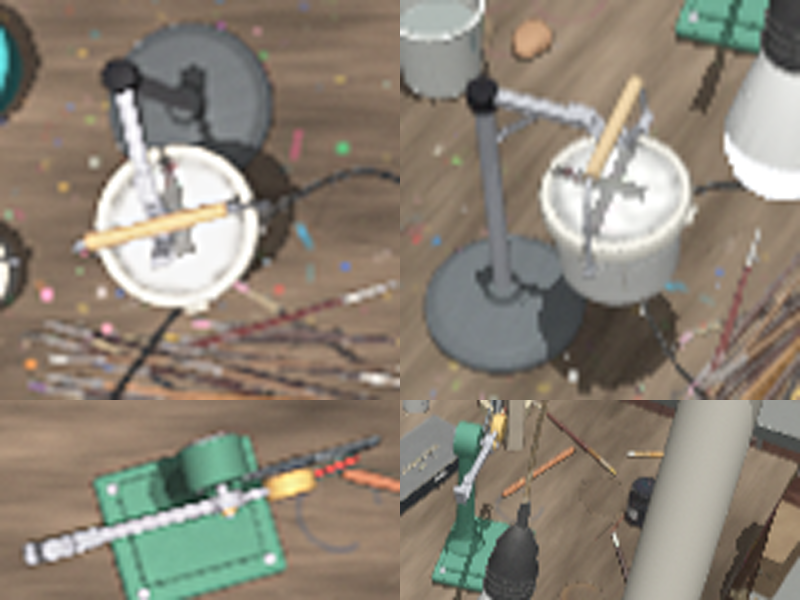

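The hanging white tub is the one with the bail grip: its grip runs from full-picture pixel (168.5,224.5) to (202.2,216.8). The balance's hook tip is at about (268,200), on the robot's left-pointing side, and its arm heads to the upper right.

```bash
cat >> h.py <<'E'
def onz(z,u,v,h):
    a=z['T'][:3,3]; b=pt(z,u,v,1.0)-a; return a+b*(h-a[2])/b[2]
E
python3 - <<'E'
from h import *
z=load('t0')
cr=lambda x,y:(150+x/4.444-.4,170+y/4.444-.4); cb=lambda x,y:(260+x/3.846-.4,160+y/3.846-.4)
A=onz(z,*cr(82,242),.265);B=onz(z,*cr(232,208),.265)
print('grip',A,B,(A+B)/2,np.degrees(np.arctan2(*(B-A)[1::-1])),np.linalg.norm(A-B))
print('post',onz(z,*cr(121,75),.27),'foot',onz(z,*cr(191,97),.005), 'hooktip',onz(z,*cr(160,260),.28))
print('postdepth',pt(z,*cr(121,75)))
print('btip',onz(z,*cb(28,153),.29),pt(z,*cb(34,152)))
print('barm',onz(z,*cb(110,129),.27),pt(z,*cb(110,129)))
C=[onz(z,*cb(x,y),.012) for x,y in((97,80),(239,36),(285,168),(140,200))]
print('base',np.array(C).round(3),'ctr',np.mean([onz(z,*cb(x,y),.012) for x,y in((113,89),(271,160),(143,193))],0))
# base direction from mask of depth points: arm pixels
d=z['d'];P=[]
for v in range(160,220):
  for u in range(260,365):
    if d[v,u]>0:
      p=pt(z,u,v)
      if p[2]>.2:P.append(p)
P=np.array(P);print(len(P),P.min(0),P.max(0))
q=P[:,:2]-P[:,:2].mean(0);w,V=np.linalg.eigh(q.T@q);print(V[:,1],P[:,:2].mean(0))
E
```

```text
grip [0.48299329 0.16939521 0.265     ] [0.50301488 0.07267414 0.265     ] [0.49300409 0.12103467 0.265     ] -78.30476362899523 0.09877159646368865
post [0.58994395 0.14274277 0.27      ] foot [0.59603142 0.14431949 0.005     ] hooktip [0.47071116 0.11634838 0.28      ]
postdepth [0.58983326 0.14248646 0.27118352]
btip [ 0.54690189 -0.11423565  0.29      ] [ 0.54786728 -0.11874108  0.28435609]
barm [ 0.56474103 -0.175919    0.27      ] [ 0.56527503 -0.17645585  0.26245406]
base [[ 0.628 -0.183  0.012]
 [ 0.667 -0.315  0.012]
 [ 0.544 -0.354  0.012]
 [ 0.517 -0.22   0.012]] ctr [ 0.56508949 -0.2540165   0.012     ]
659 [ 0.54230708 -0.37952198  0.20239189] [ 0.6392035  -0.11172466  0.29480586]
[-0.30430803  0.95257369] [ 0.5961755  -0.25295747]
```

```bash
python3 - <<'E'
from h import *
o=env.observe();print(np.array(o['tool_rot']).round(3),o['time_s'],env.tcp_to_tips)
P=[]
for n in('s0','t0'):
    z=load(n);d=z['d']
    for v in range(0,384,3):
        for u in range(0,512,3):
            if d[v,u]>0:
                p=pt(z,u,v)
                if p[2]>.3 and np.hypot(*p[:2])<.6 and p[0]<.3 and p[1]<.2 and np.hypot(p[0]-.27,p[1]-.29)>.2:P.append(p)
P=np.array(P);print(len(P),P.min(0),P.max(0))
for a in(70,80,84,88,95):
    t=np.radians(a);R=np.array([[np.cos(t),-np.sin(t)],[np.sin(t),np.cos(t)]])
    Q=P.copy();Q[:,:2]=Q[:,:2]@R.T
    h=np.hypot(Q[:,0]-.27,Q[:,1]-.29)-.03
    m=(Q[:,2]>.5); print(a,h[m].min().round(3),Q[m][h[m].argmin()].round(3),'max y at x>.1',Q[m&(Q[:,0]>.1)].max(0).round(3))
E
```

```text
[[ 0.958  0.286 -0.   ]
 [ 0.286 -0.958  0.001]
 [ 0.    -0.001 -1.   ]] 0.1 0.019
2033 [ 0.05219667 -0.56115582  0.30052952] [ 0.29997302 -0.00192673  0.68911087]
70 0.035 [0.25  0.228 0.682] max y at x>.1 [0.599 0.239 0.689]
80 0.003 [0.266 0.258 0.667] max y at x>.1 [0.587 0.273 0.689]
84 -0.006 [0.254 0.272 0.658] max y at x>.1 [0.577 0.285 0.689]
88 0.006 [0.234 0.289 0.658] max y at x>.1 [0.564 0.295 0.689]
95 0.033 [0.207 0.295 0.641] max y at x>.1 [0.542 0.318 0.689]
```

The elbow would sweep close to the lamp, so I'll move partway first and use the readings to fit the arm geometry.

Emit:
servo_tool:
  steps:
    - {"tx": 2, "ty": 1, "tz": 3, "yaw": 4, "claw": 8.5}
    - {"tx": 3, "ty": 2, "tz": 3, "yaw": 8}
    - {"tx": 3, "ty": 3, "tz": 2.5, "yaw": 8}
    - {"tx": 3, "ty": 3.5, "tz": 1.5, "yaw": 8}
    - {"tx": 3, "ty": 3.5, "yaw": 8}
    - {"tx": 3, "ty": 3.5, "yaw": 8}
    - {"tx": 3, "ty": 3.5, "yaw": 8}
    - {"tx": 3, "ty": 3.5, "yaw": 8}
    - {"tx": 3, "ty": 3.5, "yaw": 8}
    - {"tx": 2, "ty": 3.5, "yaw": 8}
    - {"tx": 1, "ty": 2, "yaw": 5}
    - {"ty": 1, "yaw": 4}
    - {}
    - {}

```text
invalid input at $.steps[1]: expected keys tx, ty, tz, yaw, claw
```

```bash
python3 - <<'E'
from h import *
o=env.observe();print(o['time_s'],o['q'],o['position'],o['ft_force'],np.array(o['tool_rot']).round(3).tolist())
a=grab('scene','s1');grab('top','t1')
E
```

```text
0.1 [-8.57320631e+01  2.18367908e+01  7.43781646e+01 -1.16437107e-03
  8.38586116e+01 -1.23370680e+01] [ 0.15713797 -0.52682982  0.24978991] [-0.01240831 -0.42387898 -0.76954162] [[0.958, 0.286, -0.0], [0.286, -0.958, 0.001], [0.0, -0.001, -1.0]]
```

Emit:
servo_tool:
  steps:
    - {"tx": 2, "ty": 1, "tz": 3, "yaw": 4, "claw": 8.5}
    - {"tx": 3, "ty": 2, "tz": 3, "yaw": 8, "claw": 8.5}
    - {"tx": 3, "ty": 3, "tz": 2.5, "yaw": 8, "claw": 8.5}
    - {"tx": 3, "ty": 3.5, "tz": 1.5, "yaw": 8, "claw": 8.5}
    - {"tx": 3, "ty": 3.5, "tz": 0, "yaw": 8, "claw": 8.5}
    - {"tx": 3, "ty": 3.5, "tz": 0, "yaw": 8, "claw": 8.5}
    - {"tx": 3, "ty": 3.5, "tz": 0, "yaw": 8, "claw": 8.5}
    - {"tx": 3, "ty": 3.5, "tz": 0, "yaw": 8, "claw": 8.5}
    - {"tx": 3, "ty": 3.5, "tz": 0, "yaw": 8, "claw": 8.5}
    - {"tx": 2, "ty": 3.5, "tz": 0, "yaw": 8, "claw": 8.5}
    - {"tx": 1, "ty": 2, "tz": 0, "yaw": 5, "claw": 8.5}
    - {"tx": 0, "ty": 1, "tz": 0, "yaw": 4, "claw": 8.5}
    - {"tx": 0, "ty": 0, "tz": 0, "yaw": 0, "claw": 8.5}
    - {"tx": 0, "ty": 0, "tz": 0, "yaw": 0, "claw": 8.5}

```text
time_s: 1.6
position: [0.4471, -0.1923, 0.3503]
tool_rot: [[-0.199, 0.98, -0.0], [0.98, 0.199, -0.0], [-0.0, -0.0, -1.0]]
ft_force: [0.5, 1.0, 0.0]
grip_width: 0.0857
gripper_force: 0.0
```

```bash
python3 - <<'E'
from h import *
o=env.observe();print(o['time_s'],o['q'],o['position'],o['ft_force'],np.array(o['tool_rot']).round(3).tolist())
a=grab('scene','s1');grab('top','t1')
z=load('s1');cv2.imwrite('pics/s1b.png',cv2.resize(z['p'][:,:,::-1],(800,600),interpolation=cv2.INTER_CUBIC))
E
```

```text
1.6 [-3.72392373e+01  1.21212794e+01  7.19857872e+01 -1.15196996e-02
  9.58923455e+01 -4.87399753e+01] [ 0.44708487 -0.19230701  0.35028642] [0.51539872 0.97207921 0.03099535] [[-0.199, 0.98, -0.0], [0.98, 0.199, -0.0], [-0.0, -0.0, -1.0]]
```

View pics/s1b.png

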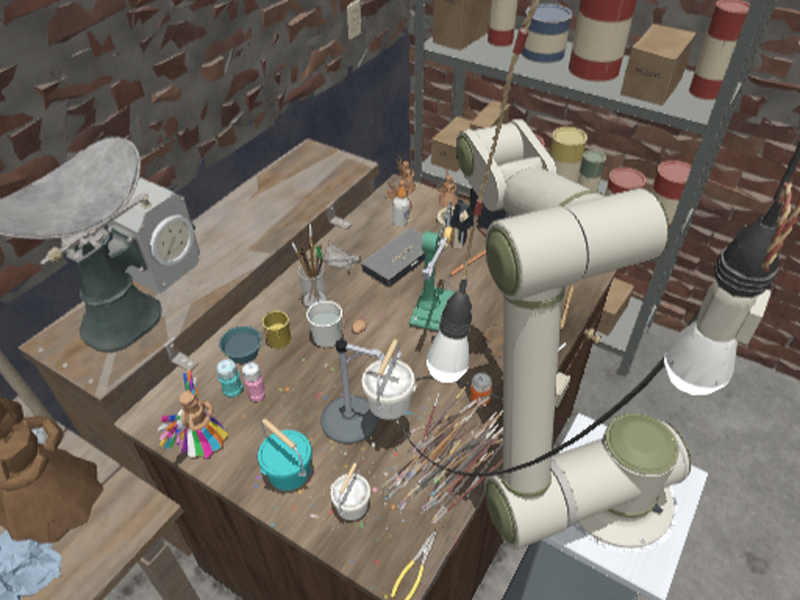

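The elbow housing's olive cap, at (505,255), is what points towards the lamp. I'll locate it in the arm's frame and test the grasp candidates.

```bash
cat > k.py <<'E'
from h import *
L1,L2,H,LAT=.4006,.3825,-.0802,.1175
from scipy.optimize import fsolve
def ik(x,y,z):
    r=np.hypot(x,y);j1=np.arctan2(y,x)-np.arcsin(LAT/r);p=np.sqrt(r*r-LAT**2)-.0077
    s=fsolve(lambda q:[L1*np.sin(q[0])+L2*np.sin(q[0]+q[1])-p,H+L1*np.cos(q[0])+L2*np.cos(q[0]+q[1])-z],[.25,1.25])
    return j1,s[0],s[1]
E
python3 - <<'E'
from k import *
j1=np.radians(-37.239);q2=np.radians(12.121)
def loc(p): c,s=np.cos(-j1),np.sin(-j1); return np.array([c*p[0]-s*p[1],s*p[0]+c*p[1],p[2]])
P=[]
for n in('s1','t1'):
    z=load(n)
    for v in range(0,384,2):
        for u in range(0,512,2):
            if z['d'][v,u]>0:
                p=pt(z,u,v)
                if p[2]>.35 and np.hypot(*p[:2])<.5:
                    l=loc(p)
                    if l[1]>0 and l[0]<.3 and np.hypot(p[0]-.27,p[1]-.29)>.1:P.append(l)
P=np.array(P);E=P[P[:,2]>.5]
print(len(P),E.min(0),E.max(0),E[E[:,1].argmax()])
for y in np.arange(.04,.3,.03):
    m=abs(E[:,1]-y)<.015
    if m.any():print(y.round(2),E[m].min(0).round(3),E[m].max(0).round(3))
# link points relative to elbow axis in link2 frame -> test
np.save('P.npy',P)
def test(x,y,z):
    a,b,c=ik(x,y,z); d=b-q2; hs=.20
    Q=P.copy(); X=P[:,0];Z=P[:,2]-hs
    Q[:,0]=np.cos(d)*X+np.sin(d)*Z; Q[:,2]=hs-np.sin(d)*X+np.cos(d)*Z
    w=Q.copy();w[:,0]=np.cos(a)*Q[:,0]-np.sin(a)*Q[:,1];w[:,1]=np.sin(a)*Q[:,0]+np.cos(a)*Q[:,1]
    m=(w[:,2]>.54)
    g=np.hypot(w[m][:,0]-.27,w[m][:,1]-.29)-.03;i=g.argmin()
    return np.degrees([a,b,c]).round(1),g[i].round(3),w[m][i].round(3)
for xyz in[(.499,.092,.265),(.499,.092,.30),(.499,.092,.33),(.487,.15,.265),(.487,.15,.30),(.487,.15,.33),(.55,0,.35),(.45,0,.35),(.526,-.149,.3)]:print(xyz,test(*xyz))
E
```

```text
5905 [-0.25569475  0.05139106  0.50038016] [0.2998824  0.40438266 1.08359838] [-0.06014855  0.40438266  1.056881  ]
0.04 [0.059 0.051 0.65 ] [0.126 0.055 0.707]
0.07 [0.056 0.056 0.612] [0.299 0.085 0.708]
0.1 [0.057 0.085 0.624] [0.3   0.115 0.709]
0.13 [0.057 0.115 0.62 ] [0.3   0.145 0.708]
0.16 [0.056 0.145 0.572] [0.298 0.175 0.708]
0.19 [0.053 0.175 0.541] [0.169 0.205 0.711]
0.22 [-0.171  0.205  0.501] [0.168 0.235 0.912]
0.25 [-0.247  0.235  0.503] [0.168 0.265 0.896]
0.28 [-0.253  0.265  0.5  ] [0.168 0.295 1.027]
(0.499, 0.092, 0.265) (array([-2.9, 15.3, 80.9]), np.float64(0.034), array([0.208, 0.274, 0.655]))
(0.499, 0.092, 0.3) (array([-2.9, 15. , 76. ]), np.float64(0.037), array([0.205, 0.274, 0.656]))
(0.499, 0.092, 0.33) (array([-2.9, 15.1, 71.4]), np.float64(0.036), array([0.206, 0.274, 0.656]))
(0.487, 0.15, 0.265) (array([ 3.8, 15.6, 80.5]), np.float64(0.063), array([0.177, 0.289, 0.651]))
(0.487, 0.15, 0.3) (array([ 3.8, 15.3, 75.6]), np.float64(0.065), array([0.175, 0.289, 0.652]))
(0.487, 0.15, 0.33) (array([ 3.8, 15.4, 71. ]), np.float64(0.064), array([0.176, 0.289, 0.651]))
(0.55, 0, 0.35) (array([-12.3,  22.3,  58.8]), np.float64(0.01), array([0.259, 0.252, 0.658]))
(0.45, 0, 0.35) (array([-15.1,   6.5,  78.6]), np.float64(0.059), array([0.192, 0.249, 0.67 ]))
(0.526, -0.149, 0.3) (array([-28.2,  21. ,  68. ]), np.float64(0.002), array([0.253, 0.317, 1.075]))
```

Emit:
servo_tool:
  steps:
    - {"tx": 0, "ty": 2, "tz": 0, "yaw": 0, "claw": 8.5}
    - {"tx": 0, "ty": 3.5, "tz": 0, "yaw": 0, "claw": 8.5}
    - {"tx": 0, "ty": 3.5, "tz": 0, "yaw": 0, "claw": 8.5}
    - {"tx": 0, "ty": 3.5, "tz": 0, "yaw": 0, "claw": 8.5}
    - {"tx": 0, "ty": 3.5, "tz": 0, "yaw": 0, "claw": 8.5}
    - {"tx": 0, "ty": 3.5, "tz": 0, "yaw": 0, "claw": 8.5}
    - {"tx": 1, "ty": 3, "tz": 0, "yaw": 0, "claw": 8.5}
    - {"tx": 1.5, "ty": 2.5, "tz": 0, "yaw": 0, "claw": 8.5}
    - {"tx": 1.5, "ty": 2, "tz": 0, "yaw": 0, "claw": 8.5}
    - {"tx": 1, "ty": 1.4, "tz": 0, "yaw": 0, "claw": 8.5}
    - {"tx": 0, "ty": 0, "tz": 0, "yaw": 0, "claw": 8.5}
    - {"tx": 0, "ty": 0, "tz": 0, "yaw": 0, "claw": 8.5}

```text
time_s: 2.9
position: [0.4972, 0.0913, 0.3501]
tool_rot: [[-0.2, 0.98, -0.001], [0.98, 0.2, -0.0], [-0.0, -0.001, -1.0]]
ft_force: [-0.5, 0.1, -0.2]
grip_width: 0.0852
gripper_force: 0.0
```

```bash
python3 - <<'E'
from h import *
o=env.observe();print(o['time_s'],o['q'],o['position'],o['ft_force'])
grab('wrist','w1');z=load('w1');print(z['T'].round(3),z['fovy'],z['cx'],z['cy'])
cv2.imwrite('pics/w1b.png',cv2.resize(z['p'][:,:,::-1],(800,600),interpolation=cv2.INTER_CUBIC))
E
```

```text
2.9 [-3.02994003e+00  1.41737737e+01  6.92663314e+01 -1.54520607e-02
  9.65923560e+01 -1.45773154e+01] [0.49717144 0.09128433 0.35009976] [-0.4515771   0.14679735 -0.15482005]
[[ 0.98   0.189  0.065  0.48 ]
 [ 0.2   -0.926 -0.321  0.174]
 [-0.001  0.328 -0.945  0.473]
 [ 0.     0.     0.     1.   ]] 65.70646984690485 249.08409198718118 192.5237170690288
```

View pics/w1b.png

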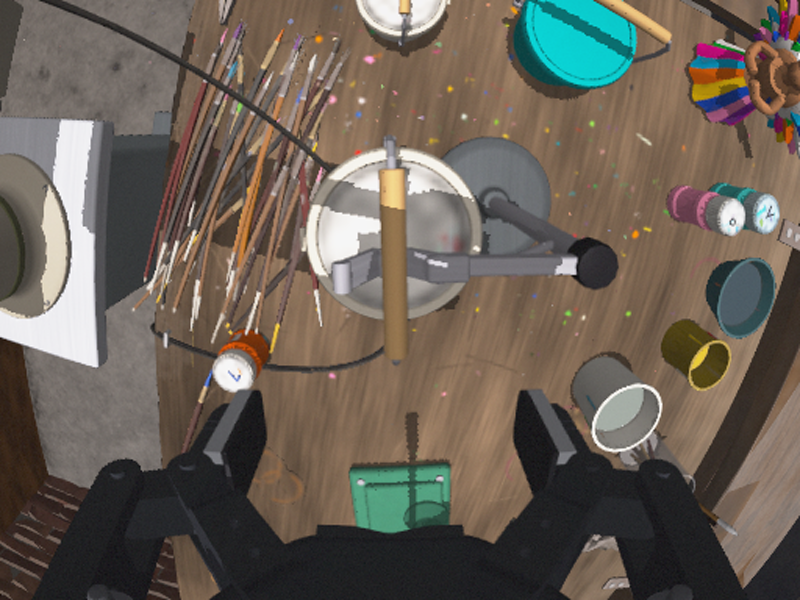

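Grip from (392,170) to (396,358), hook crossing its middle at (394,265); fingers straddle its line. Converting to positions.

```bash
python3 - <<'E'
from h import *
z=load('w1');k=1/1.5625
def on(u,v,h):
    a=z['T'][:3,3];b=pt(z,u*k-.2,v*k-.2,1.,True)-a;return a+b*(h-a[2])/b[2]
A=on(393,170,.264);B=on(396,360,.264);print(A,B,(A+B)/2,np.linalg.norm(A-B),np.degrees(np.arctan2(*(A-B)[1::-1])))
for u,v in((393,180),(394,225),(395,300),(396,350),(340,278)):print(pt(z,u*k,v*k,None,True).round(3), on(u,v,.264).round(3))
E
```

```text
[0.48394486 0.16384516 0.264     ] [0.50416596 0.07308824 0.264     ] [0.49405541 0.1184667  0.264     ] 0.09298231952869106 102.56062810991983
[0.485 0.16  0.267] [0.485 0.159 0.264]
[0.489 0.14  0.268] [0.489 0.139 0.264]
[0.497 0.105 0.268] [0.497 0.104 0.264]
[0.503 0.08  0.267] [0.503 0.079 0.264]
[0.471 0.114 0.28 ] [0.47  0.11  0.264]
```

Emit:
servo_tool:
  steps:
    - {"tx": 0.3, "ty": -0.2, "tz": -1, "yaw": 1, "claw": 8.5}
    - {"tx": 0, "ty": 0, "tz": -2, "yaw": 0, "claw": 8.5}
    - {"tx": 0, "ty": 0, "tz": -2, "yaw": 0, "claw": 8.5}
    - {"tx": 0, "ty": 0, "tz": -2, "yaw": 0, "claw": 8.5}
    - {"tx": 0, "ty": 0, "tz": -1.3, "yaw": 0, "claw": 8.5}
    - {"tx": 0, "ty": 0, "tz": -0.5, "yaw": 0, "claw": 6}
    - {"tx": 0, "ty": 0, "tz": 0, "yaw": 0, "claw": 4}
    - {"tx": 0, "ty": 0, "tz": 0, "yaw": 0, "claw": 3}
    - {"tx": 0, "ty": 0, "tz": 0, "yaw": 0, "claw": 2.4}
    - {"tx": 0, "ty": 0, "tz": 0, "yaw": 0, "claw": 2.0}
    - {"tx": 0, "ty": 0, "tz": 0, "yaw": 0, "claw": 1.7}
    - {"tx": 0, "ty": 0, "tz": 0, "yaw": 0, "claw": 1.4}
    - {"tx": 0, "ty": 0, "tz": 0, "yaw": 0, "claw": 1}
    - {"tx": 0, "ty": 0, "tz": 0, "yaw": 0, "claw": 0.6}
    - {"tx": 0, "ty": 0, "tz": 0, "yaw": 0, "claw": 0}
    - {"tx": 0, "ty": 0, "tz": 0, "yaw": 0, "claw": 0}
    - {"tx": 0, "ty": 0, "tz": 0, "yaw": 0, "claw": 0}
  newtons: 90

```text
time_s: 4.65
position: [0.5002, 0.0899, 0.2625]
tool_rot: [[-0.218, 0.976, 0.0], [0.976, 0.218, -0.0], [-0.0, 0.0, -1.0]]
ft_force: [-0.3, -0.5, 2.6]
grip_width: 0.009
gripper_force: 87.8
```

Emit:
servo_tool:
  steps:
    - {"tx": 0, "ty": 0, "tz": 0.3, "yaw": 0, "claw": 0}
    - {"tx": 0, "ty": 0, "tz": 0.4, "yaw": 0, "claw": 0}
    - {"tx": 0, "ty": 0, "tz": 0.5, "yaw": 0, "claw": 0}
    - {"tx": 0, "ty": 0, "tz": 0.6, "yaw": 0, "claw": 0}
    - {"tx": 0, "ty": 0, "tz": 0.6, "yaw": 0, "claw": 0}
    - {"tx": 0, "ty": 0, "tz": 0.6, "yaw": 0, "claw": 0}
    - {"tx": 0, "ty": 0, "tz": 0.6, "yaw": 0, "claw": 0}
    - {"tx": 0, "ty": 0, "tz": 0.6, "yaw": 0, "claw": 0}
    - {"tx": 0, "ty": 0, "tz": 0.3, "yaw": 0, "claw": 0}
    - {"tx": 0, "ty": 0, "tz": 0, "yaw": 0, "claw": 0}
    - {"tx": 0, "ty": 0, "tz": 0, "yaw": 0, "claw": 0}

```text
time_s: 5.75
position: [0.5001, 0.09, 0.3072]
tool_rot: [[-0.218, 0.976, -0.0], [0.976, 0.218, 0.0], [0.0, -0.0, -1.0]]
ft_force: [0.6, -0.4, -3.1]
grip_width: 0.0087
gripper_force: 87.7
```

```bash
python3 - <<'E'
from h import *
o=env.observe();print(o['time_s'],o['position'],o['ft_force'],o['wrist_torque'])
grab('wrist','w2');z=load('w2')
cv2.imwrite('pics/w2b.png',cv2.resize(z['p'][60:300,130:450,::-1],(640,480),interpolation=cv2.INTER_CUBIC))
E
```

```text
5.75 [0.50008773 0.08996078 0.30715086] [ 0.6260355  -0.36195117 -3.137295  ] [-0.02714431 -0.03188542  0.00286311]
```

View pics/w2b.png

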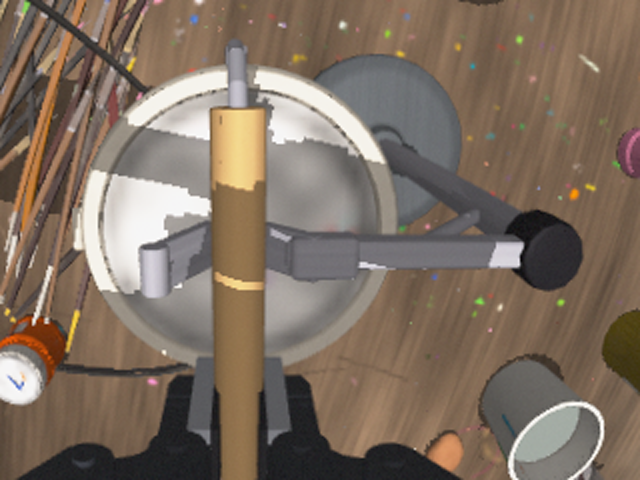

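The grip is held between the fingers and lifted clear of the hook, and the tub follows with a load of about 3 N. Now I'll check that the grip is level.

```bash
python3 - <<'E'
from h import *
z=load('w2')
for u,v in((238,120),(238,170),(238,230),(238,300),(238,340),(154,255),(120,240),(240,340)):print((u,v),pt(z,130+u/2,60+v/2,None,True).round(4))
A=pt(z,130+238/2,60+108/2,None,True);print(A)
E
```

```text
(238, 120) [0.484  0.162  0.3117]
(238, 170) [0.4862 0.1521 0.3111]
(238, 230) [0.4889 0.1398 0.3113]
(238, 300) [0.4924 0.1244 0.3114]
(238, 340) [0.4945 0.1146 0.3106]
(154, 255) [0.4704 0.1194 0.2796]
(120, 240) [0.4547 0.1072 0.2372]
(240, 340) [0.4949 0.1151 0.3113]
[0.48347182 0.16431967 0.3105793 ]
```

```bash
python3 - <<'E'
from k import *
P=np.load('P.npy');P=P[(P[:,2]<.73)&(P[:,0]<.2)&(P[:,0]>-.1)&(P[:,1]<.3)]
q2=np.radians(12.121)
for xyz in[(.42,.07,.33),(.44,0,.32),(.47,-.03,.31),(.498,-.054,.305),(.51,-.1,.305),(.526,-.149,.27)]:
    a,b,c=ik(*xyz);d=b-q2;hs=.2;X=P[:,0];Z=P[:,2]-hs
    x=np.cos(d)*X+np.sin(d)*Z;zz=hs-np.sin(d)*X+np.cos(d)*Z
    wx=np.cos(a)*x-np.sin(a)*P[:,1];wy=np.sin(a)*x+np.cos(a)*P[:,1];m=zz>.54
    print(xyz,np.degrees([a,b,c]).round(1),(np.hypot(wx-.27,wy-.29)[m]-.03).min().round(3))
E
```

```text
(0.42, 0.07, 0.33) [-6.6  2.7 85.7] 0.117
(0.44, 0, 0.32) [-15.5   4.8  85. ] 0.068
(0.47, -0.03, 0.31) [-18.1   9.5  81.3] 0.043
(0.498, -0.054, 0.305) [-19.8  14.   76.6] 0.035
(0.51, -0.1, 0.305) [-24.2  16.8  72.9] 0.045
(0.526, -0.149, 0.27) [-28.2  21.1  72.4] 0.067
```

Emit:
servo_tool:
  steps:
    - {"tx": -0.5, "ty": -0.1, "tz": 0, "yaw": 0, "claw": 0}
    - {"tx": -1, "ty": -0.2, "tz": 0, "yaw": 0, "claw": 0}
    - {"tx": -1.5, "ty": -0.4, "tz": 0, "yaw": 0, "claw": 0}
    - {"tx": -1.5, "ty": -0.3, "tz": 0, "yaw": 0, "claw": 0}
    - {"tx": -1.5, "ty": -0.4, "tz": 0, "yaw": 0, "claw": 0}
    - {"tx": -1.2, "ty": -0.6, "tz": 0, "yaw": 0, "claw": 0}
    - {"tx": -0.8, "ty": -1, "tz": 0, "yaw": 0, "claw": 0}
    - {"tx": 0, "ty": -1.5, "tz": 0, "yaw": 0, "claw": 0}
    - {"tx": 0, "ty": -1.5, "tz": 0, "yaw": 0, "claw": 0}
    - {"tx": 0, "ty": -1.5, "tz": 0, "yaw": 0, "claw": 0}
    - {"tx": 0, "ty": -1.5, "tz": 0, "yaw": -2, "claw": 0}
    - {"tx": 0, "ty": -0.5, "tz": 0, "yaw": -4, "claw": 0}
    - {"tx": 0, "ty": 0, "tz": 0, "yaw": -6, "claw": 0}
    - {"tx": 0.2, "ty": 0, "tz": 0, "yaw": -7, "claw": 0}
    - {"tx": 0.4, "ty": -0.2, "tz": 0, "yaw": -7, "claw": 0}
    - {"tx": 0.4, "ty": -0.2, "tz": 0, "yaw": -7, "claw": 0}
    - {"tx": 0.4, "ty": -0.3, "tz": 0, "yaw": -7, "claw": 0}
    - {"tx": 0.4, "ty": -0.3, "tz": 0, "yaw": -7, "claw": 0}
    - {"tx": 0.4, "ty": -0.3, "tz": 0, "yaw": -7, "claw": 0}
    - {"tx": 0.4, "ty": -0.3, "tz": 0, "yaw": -7, "claw": 0}

```text
time_s: 7.8
position: [0.446, -0.0218, 0.3073]
tool_rot: [[0.751, 0.66, -0.0], [0.66, -0.751, -0.0], [-0.0, -0.0, -1.0]]
ft_force: [-0.1, 1.0, -2.7]
grip_width: 0.0091
gripper_force: 88.0
```

Emit:
servo_tool:
  steps:
    - {"tx": 0.4, "ty": -0.3, "tz": 0, "yaw": -7, "claw": 0}
    - {"tx": 0.5, "ty": -0.4, "tz": 0, "yaw": -7, "claw": 0}
    - {"tx": 0.5, "ty": -0.4, "tz": 0, "yaw": -6, "claw": 0}
    - {"tx": 0.5, "ty": -0.4, "tz": 0, "yaw": -4, "claw": 0}
    - {"tx": 0.4, "ty": -0.3, "tz": 0, "yaw": -1.2, "claw": 0}
    - {"tx": 0, "ty": 0, "tz": 0, "yaw": 0, "claw": 0}
    - {"tx": 0, "ty": 0, "tz": 0, "yaw": 0, "claw": 0}
    - {"tx": 0, "ty": 0, "tz": 0, "yaw": 0, "claw": 0}

```text
time_s: 8.6
position: [0.4689, -0.039, 0.3073]
tool_rot: [[0.959, 0.283, -0.0], [0.283, -0.959, 0.0], [-0.0, -0.0, -1.0]]
ft_force: [-0.3, -0.6, -2.6]
grip_width: 0.0093
gripper_force: 87.9
```

```bash
python3 - <<'E'
from h import *
o=env.observe();print(o['time_s'],o['q'],o['position'],o['ft_force'],o['wrist_torque'])
grab('wrist','w3');z=load('w3')
cv2.imwrite('pics/w3b.png',cv2.resize(z['p'][:,:,::-1],(800,600),interpolation=cv2.INTER_CUBIC))
E
```

```text
8.6 [-1.92140978e+01  1.15086730e+01  7.97290498e+01  2.25479593e-03
  8.87684812e+01  5.43241063e+01] [ 0.46891932 -0.03898303  0.30734787] [-0.31952279 -0.61707968 -2.56195468] [-0.0049051   0.06907434  0.01797702]
```

View pics/w3b.png

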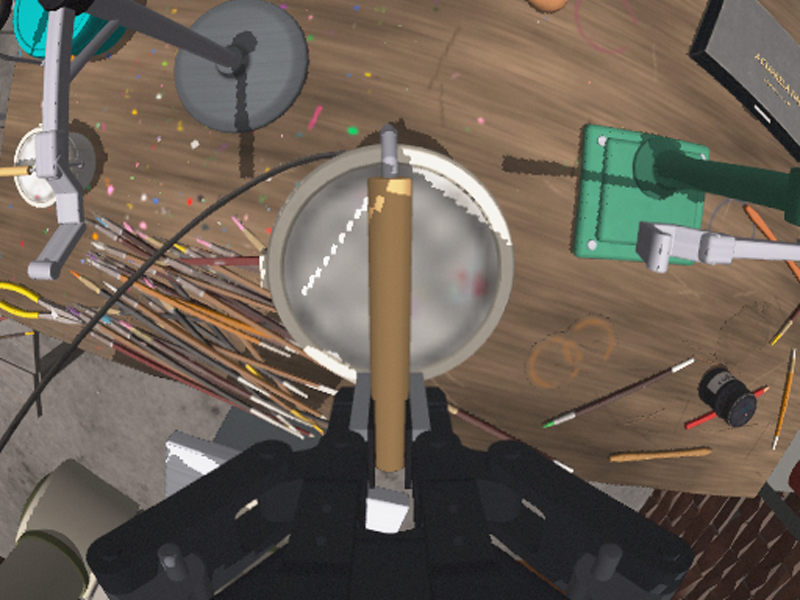

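The tub hangs level in the grip; the balance hook tip shows at about (655,245), and the arm runs right from there through (720,248) towards (800,250).

```bash
python3 - <<'E'
from h import *
z=load('w3');k=1/1.5625
ax=np.array([.959,.283]);ay=np.array([-.283,.959])
for u,v in((645,228),(650,228),(665,230),(655,245),(660,255),(650,265),(680,235),(680,250),(700,245),(715,240),(715,255),(760,250),(790,248),(393,185),(393,260),(393,330)):
    p=pt(z,u*k,v*k,None,True);print((u,v),p.round(4),(p[:2]@ax).round(4),(p[:2]@ay).round(4))
P=[]
for v in range(120,185):
    for u in range(400,512):
        if z['d'][v,u]>0:
            p=pt(z,u,v,None,True)
            if p[2]>.215 and abs(p[:2]@ax-.49)<.04 :P.append([p[:2]@ax,p[:2]@ay,p[2]])
P=np.array(P)
for y in np.arange(-.42,-.26,.006):
    m=abs(P[:,1]-y-.003)<.003
    if m.sum()>2:print(y.round(3),m.sum(),P[m].min(0).round(4),P[m].max(0).round(4))
E
```

```text
(645, 228) [ 0.5535 -0.1189  0.2677] 0.4972 -0.2707
(650, 228) [ 0.5542 -0.1172  0.2738] 0.4983 -0.2692
(665, 230) [ 0.5564 -0.1349  0.2586] 0.4955 -0.2868
(655, 245) [ 0.549  -0.1146  0.2851] 0.4941 -0.2652
(660, 255) [ 0.5464 -0.1172  0.2866] 0.4908 -0.267
(650, 265) [ 0.5416 -0.1155  0.2854] 0.4867 -0.264
(680, 235) [ 0.5573 -0.1439  0.2582] 0.4937 -0.2957
(680, 250) [ 0.5512 -0.1463  0.259 ] 0.4872 -0.2963
(700, 245) [ 0.5568 -0.1516  0.2647] 0.4911 -0.303
(715, 240) [ 0.5615 -0.1549  0.2694] 0.4946 -0.3075
(715, 255) [ 0.5556 -0.1585  0.2689] 0.488 -0.3093
(760, 250) [ 0.5686 -0.198   0.2567] 0.4893 -0.3508
(790, 248) [ 0.5788 -0.2279  0.2506] 0.4905 -0.3824
(393, 185) [ 0.5408 -0.0188  0.3121] 0.5133 -0.1711
(393, 260) [ 0.5216 -0.0245  0.3108] 0.4933 -0.1711
(393, 330) [ 0.5025 -0.0302  0.3111] 0.4734 -0.1712
-0.414 12 [ 0.491  -0.4136  0.2172] [ 0.5208 -0.408   0.2315]
-0.408 113 [ 0.4921 -0.408   0.2194] [ 0.5227 -0.402   0.2385]
-0.402 101 [ 0.4918 -0.4019  0.228 ] [ 0.5231 -0.3961  0.2441]
-0.396 31 [ 0.4841 -0.3958  0.2403] [ 0.4921 -0.3902  0.2492]
-0.39 35 [ 0.4839 -0.3
[... 640 characters left out ...]
-0.3267  0.2626]
-0.324 73 [ 0.4838 -0.3237  0.2596] [ 0.4966 -0.318   0.2678]
-0.318 93 [ 0.4839 -0.318   0.2608] [ 0.4969 -0.3121  0.2691]
-0.312 124 [ 0.4832 -0.312   0.2607] [ 0.4977 -0.3061  0.2702]
-0.306 259 [ 0.4832 -0.3058  0.2587] [ 0.4975 -0.3001  0.2707]
-0.3 210 [ 0.4839 -0.3     0.2525] [ 0.4979 -0.2941  0.2631]
-0.294 82 [ 0.4845 -0.294   0.2539] [ 0.4979 -0.288   0.2596]
-0.288 39 [ 0.4948 -0.288   0.2538] [ 0.4985 -0.2822  0.2601]
-0.282 14 [ 0.4968 -0.2818  0.2557] [ 0.4982 -0.2784  0.2602]
-0.276 148 [ 0.4844 -0.2757  0.2548] [ 0.4988 -0.27    0.2876]
-0.27 374 [ 0.4846 -0.27    0.2683] [ 0.499  -0.264   0.2888]
-0.264 22 [ 0.4861 -0.264   0.2828] [ 0.4965 -0.2635  0.2868]
```

Emit:
servo_tool:
  steps:
    - {"tx": 0.5, "ty": -0.3, "tz": 0, "yaw": 0, "claw": 0}
    - {"tx": 1.0, "ty": -0.8, "tz": 0, "yaw": 0, "claw": 0}
    - {"tx": 1.0, "ty": -0.8, "tz": 0, "yaw": 0, "claw": 0}
    - {"tx": 0.5, "ty": -0.4, "tz": 0, "yaw": 0, "claw": 0}
    - {"tx": 0.3, "ty": -1.0, "tz": 0, "yaw": 0, "claw": 0}
    - {"tx": 0.3, "ty": -1.0, "tz": 0, "yaw": 0, "claw": 0}
    - {"tx": 0.2, "ty": -0.8, "tz": 0, "yaw": 0, "claw": 0}
    - {"tx": 0.1, "ty": -0.2, "tz": 0, "yaw": 0, "claw": 0}
    - {"tx": 0, "ty": 0, "tz": 0, "yaw": 0, "claw": 0}
    - {"tx": 0, "ty": 0, "tz": 0, "yaw": 0, "claw": 0}

```text
time_s: 9.65
position: [0.508, -0.0919, 0.3074]
tool_rot: [[0.959, 0.282, -0.0], [0.282, -0.959, 0.0], [0.0, -0.0, -1.0]]
ft_force: [-0.5, -0.2, -3.0]
grip_width: 0.0093
gripper_force: 87.9
```

```bash
python3 - <<'E'
from h import *
o=env.observe();print(o['time_s'],o['position'],o['ft_force'])
ax=np.array([.959,.283]);ay=np.array([-.283,.959])
grab('wrist','w4');z=load('w4');p=np.array(o['position'][:2]);print(p@ax,p@ay)
cv2.imwrite('pics/w4b.png',cv2.resize(z['p'][60:300,180:500,::-1],(640,480),interpolation=cv2.INTER_CUBIC))
P=[]
for v in range(60,300):
    for u in range(180,460):
        if z['d'][v,u]>0:
            p=pt(z,u,v,None,True)
            X,Y=p[:2]@ax,p[:2]@ay
            if p[2]>.25 and abs(X-.491)<.03 and Y<-.2 :P.append([X,Y,p[2]])
P=np.array(P)
for y in np.arange(-.34,-.19,.006):
    m=abs(P[:,1]-y-.003)<.003
    if m.sum()>2:print(y.round(3),m.sum(),P[m].min(0).round(4),P[m].max(0).round(4))
E
```

```text
9.65 [ 0.50800976 -0.09186598  0.30739529] [-0.46243419 -0.22506973 -2.95784041]
0.46118329203204134 -0.23186623486258934
-0.34 103 [ 0.4851 -0.3399  0.2512] [ 0.4946 -0.3341  0.2608]
-0.334 118 [ 0.4852 -0.3339  0.2511] [ 0.4946 -0.328   0.262 ]
-0.328 71 [ 0.4849 -0.328   0.2548] [ 0.4957 -0.322   0.2664]
-0.322 162 [ 0.4843 -0.322   0.2601] [ 0.4969 -0.316   0.2684]
-0.316 163 [ 0.4843 -0.3159  0.2598] [ 0.4976 -0.31    0.2695]
-0.31 230 [ 0.4832 -0.31    0.2589] [ 0.4977 -0.304   0.2708]
-0.304 286 [ 0.4837 -0.304   0.2552] [ 0.4977 -0.298   0.2687]
-0.298 228 [ 0.4837 -0.298   0.2527] [ 0.4979 -0.2921  0.262 ]
-0.292 192 [ 0.4841 -0.292   0.2525] [ 0.4982 -0.286   0.2597]
-0.286 191 [ 0.4842 -0.286   0.2569] [ 0.4983 -0.28    0.2607]
-0.28 84 [ 0.4726 -0.28    0.2542] [ 0.4989 -0.2741  0.3451]
-0.274 369 [ 0.4722 -0.274   0.2595] [ 0.4991 -0.268   0.3463]
-0.268 484 [ 0.4723 -0.268   0.2775] [ 0.4991 -0.262   0.3456]
-0.262 300 [ 0.4671 -0.262   0.3294] [ 0.4758 -0.256   0.3446]
-0.256 161 [ 0.4673 -0.256   0.3004] [ 0.4738 -0.25    0.3438]
-0.25 683 [ 0.4672 -0.25    0.2941] [ 0.4755 -0.244   0.3439]
-0.244 811 [ 0.462  -0.244   0.2912] [ 0.5132 -0.238   0.3438]
-0.238 1671 [ 0.461  -0.238   0.3052] [ 0.521  -0.2323  0.3265]
-0.232 1724 [ 0.4611 -0.2319  0.3046] [ 0.521  -0.226   0.3262]
-0.226 805 [ 0.461  -0.2259  0.2913] [ 0.4753 -0.22    0.3436]
-0.22 691 [ 0.4671 -0.22    0.2937] [ 0.4755 -0.214   0.3443]
-0.214 175 [ 0.4669 -0.214   0.2984] [ 0.4745 -0.208   0.3439]
-0.208 166 [ 0.4672 -0.208   0.3293] [ 0.4744 -0.2038  0.343 ]
```

View pics/w4b.png

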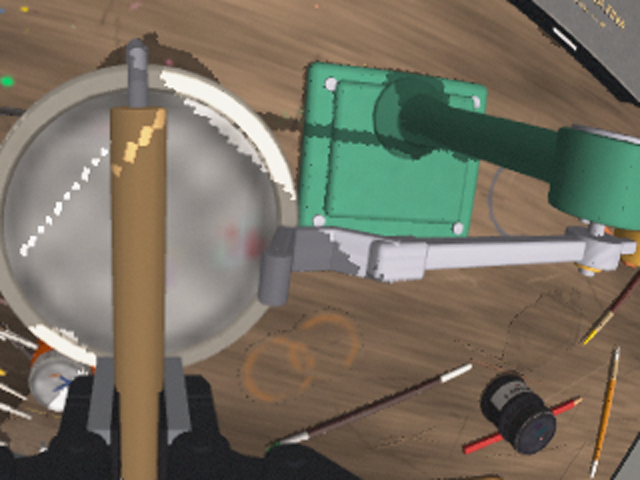

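Hook and grip are in line; the tip (275,270 in the crop) lies under the grip's middle path. In over the tip, then down to just above the seat.

Emit:
servo_tool:
  steps:
    - {"tx": 0.2, "ty": -0.6, "tz": 0, "yaw": 0, "claw": 0}
    - {"tx": 0.3, "ty": -1.0, "tz": 0, "yaw": 0, "claw": 0}
    - {"tx": 0.3, "ty": -1.0, "tz": 0, "yaw": 0, "claw": 0}
    - {"tx": 0.3, "ty": -1.0, "tz": 0, "yaw": 0, "claw": 0}
    - {"tx": 0.3, "ty": -1.0, "tz": 0, "yaw": 0, "claw": 0}
    - {"tx": 0.2, "ty": -0.75, "tz": 0, "yaw": 0, "claw": 0}
    - {"tx": 0.1, "ty": -0.4, "tz": 0, "yaw": 0, "claw": 0}
    - {"tx": 0, "ty": 0, "tz": 0, "yaw": 0, "claw": 0}
    - {"tx": 0, "ty": 0, "tz": -0.3, "yaw": 0, "claw": 0}
    - {"tx": 0, "ty": 0, "tz": -0.6, "yaw": 0, "claw": 0}
    - {"tx": 0, "ty": 0, "tz": -0.6, "yaw": 0, "claw": 0}
    - {"tx": 0, "ty": 0, "tz": -0.6, "yaw": 0, "claw": 0}
    - {"tx": 0, "ty": 0, "tz": -0.5, "yaw": 0, "claw": 0}
    - {"tx": 0, "ty": 0, "tz": -0.4, "yaw": 0, "claw": 0}
    - {"tx": 0, "ty": 0, "tz": -0.3, "yaw": 0, "claw": 0}
    - {"tx": 0, "ty": 0, "tz": 0, "yaw": 0, "claw": 0}
    - {"tx": 0, "ty": 0, "tz": 0, "yaw": 0, "claw": 0}

```text
time_s: 11.4
position: [0.5252, -0.1496, 0.2745]
tool_rot: [[0.959, 0.282, 0.0], [0.282, -0.959, -0.0], [0.0, 0.0, -1.0]]
ft_force: [-0.3, -0.1, -2.1]
grip_width: 0.0088
gripper_force: 87.9
```

```bash
cat > chk.py <<'E'
from h import *
import sys
o=env.observe();print(o['time_s'],np.array(o['position']).round(4),np.array(o['ft_force']).round(2),np.array(o['wrist_torque']).round(3))
ax=np.array([.959,.283]);ay=np.array([-.283,.959])
grab('wrist',sys.argv[1]);z=load(sys.argv[1]);p=np.array(o['position'][:2]);print('TCP XY',p@ax,p@ay)
P=[]
for v in range(40,330):
    for u in range(180,500):
        if z['d'][v,u]>0:
            p=pt(z,u,v,None,True)
            X,Y=p[:2]@ax,p[:2]@ay
            if p[2]>.215 and abs(X-.491)<.012 and -.36<Y<-.2 :P.append([X,Y,p[2]])
P=np.array(P)
for y in np.arange(-.36,-.24,.006):
    m=abs(P[:,1]-y-.003)<.003
    if m.sum()>2:print(y.round(3),m.sum(),P[m].min(0).round(4),P[m].max(0).round(4))
cv2.imwrite(f'pics/{sys.argv[1]}b.png',cv2.resize(z['p'][60:300,130:450,::-1],(640,480),interpolation=cv2.INTER_CUBIC))
E
python3 chk.py w5
```

```text
11.4 [ 0.5252 -0.1496  0.2745] [-0.28 -0.07 -2.05] [-0.038  0.055  0.017]
TCP XY 0.46134810131334836 -0.29210678876238955
-0.36 183 [ 0.4846 -0.36    0.246 ] [ 0.4937 -0.354   0.2571]
-0.354 183 [ 0.4846 -0.3539  0.2487] [ 0.4939 -0.348   0.2582]
-0.348 204 [ 0.4853 -0.348   0.2484] [ 0.4944 -0.342   0.2592]
-0.342 202 [ 0.4856 -0.342   0.2511] [ 0.4944 -0.336   0.2604]
-0.336 224 [ 0.4855 -0.336   0.2512] [ 0.4946 -0.33    0.2622]
-0.33 222 [ 0.4854 -0.33    0.2518] [ 0.4947 -0.3242  0.2636]
-0.324 283 [ 0.4838 -0.3239  0.254 ] [ 0.4969 -0.318   0.268 ]
-0.318 345 [ 0.4841 -0.318   0.2586] [ 0.4972 -0.312   0.2693]
-0.312 395 [ 0.479  -0.312   0.2602] [ 0.4978 -0.306   0.3322]
-0.306 443 [ 0.479  -0.306   0.2573] [ 0.4981 -0.3     0.3323]
-0.3 494 [ 0.479  -0.3     0.2563] [ 0.503  -0.2943  0.328 ]
-0.294 681 [ 0.479  -0.2939  0.2751] [ 0.503  -0.288   0.2802]
-0.288 384 [ 0.479  -0.288   0.2551] [ 0.5029 -0.282   0.3317]
-0.282 427 [ 0.479  -0.282   0.2556] [ 0.499  -0.276   0.3325]
-0.276 709 [ 0.479  -0.276   0.2569] [ 0.4991 -0.27    0.3321]
-0.27 443 [ 0.4847 -0.27    0.2722] [ 0.4991 -0.264   0.2887]
```

View pics/w5b.png

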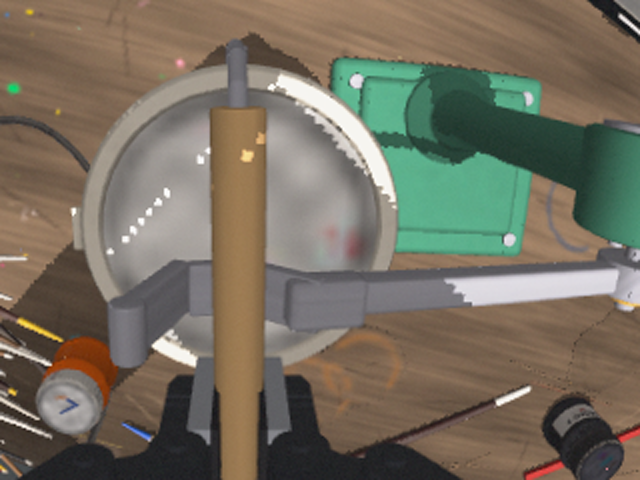

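The grip (238,290) lies centred over the hook's floor between tip and shoulder, about 8 mm above it. Lowering slowly, following the arc.

Emit:
servo_tool:
  steps:
    - {"tx": 0, "ty": 0, "tz": -0.2, "yaw": 0, "claw": 0}
    - {"tx": 0, "ty": 0, "tz": -0.2, "yaw": 0, "claw": 0}
    - {"tx": 0, "ty": 0, "tz": -0.1, "yaw": 0, "claw": 0}
    - {"tx": 0, "ty": 0, "tz": -0.1, "yaw": 0, "claw": 0}
    - {"tx": 0, "ty": 0, "tz": -0.1, "yaw": 0, "claw": 0}
    - {"tx": 0, "ty": 0, "tz": -0.1, "yaw": 0, "claw": 0}
    - {"tx": 0, "ty": 0.02, "tz": -0.1, "yaw": 0, "claw": 0}
    - {"tx": 0, "ty": 0.02, "tz": -0.1, "yaw": 0, "claw": 0}
    - {"tx": -0.01, "ty": 0.02, "tz": -0.1, "yaw": 0, "claw": 0}
    - {"tx": 0, "ty": 0.02, "tz": -0.1, "yaw": 0, "claw": 0}
    - {"tx": -0.01, "ty": 0.02, "tz": -0.1, "yaw": 0, "claw": 0}
    - {"tx": 0, "ty": 0.02, "tz": -0.1, "yaw": 0, "claw": 0}
    - {"tx": -0.01, "ty": 0.02, "tz": -0.1, "yaw": 0, "claw": 0}
    - {"tx": 0, "ty": 0.02, "tz": -0.1, "yaw": 0, "claw": 0}
    - {"tx": -0.01, "ty": 0.01, "tz": -0.1, "yaw": 0, "claw": 0}
    - {"tx": 0, "ty": 0.01, "tz": -0.1, "yaw": 0, "claw": 0}
    - {"tx": 0, "ty": 0, "tz": 0, "yaw": 0, "claw": 0}
    - {"tx": 0, "ty": 0, "tz": 0, "yaw": 0, "claw": 0}

```text
time_s: 13.25
position: [0.5248, -0.1478, 0.2563]
tool_rot: [[0.959, 0.282, 0.0], [0.282, -0.959, -0.0], [0.0, 0.0, -1.0]]
ft_force: [-0.3, -0.3, -2.0]
grip_width: 0.0093
gripper_force: 88.4
```

```bash
python3 chk.py w6
```

```text
13.25 [ 0.5248 -0.1478  0.2563] [-0.33 -0.34 -1.97] [-0.052  0.008 -0.074]
TCP XY 0.46144478387959553 -0.29021016182975984
-0.36 211 [ 0.4845 -0.36    0.2415] [ 0.4942 -0.354   0.2521]
-0.354 218 [ 0.4849 -0.354   0.244 ] [ 0.4945 -0.3481  0.2529]
-0.348 224 [ 0.4853 -0.3479  0.2433] [ 0.4948 -0.342   0.2537]
-0.342 253 [ 0.4852 -0.342   0.2438] [ 0.4946 -0.336   0.2549]
-0.336 245 [ 0.4853 -0.3359  0.2448] [ 0.4945 -0.33    0.2556]
-0.33 266 [ 0.4854 -0.33    0.2459] [ 0.4948 -0.324   0.2565]
-0.324 285 [ 0.4847 -0.324   0.2467] [ 0.4969 -0.318   0.2609]
-0.318 380 [ 0.484  -0.318   0.2521] [ 0.4971 -0.312   0.2618]
-0.312 440 [ 0.479  -0.312   0.2526] [ 0.4978 -0.3061  0.3139]
-0.306 514 [ 0.479  -0.306   0.2498] [ 0.4982 -0.3     0.314 ]
-0.3 493 [ 0.479  -0.3     0.2473] [ 0.5029 -0.2941  0.3139]
-0.294 676 [ 0.479  -0.2939  0.2585] [ 0.503  -0.288   0.2624]
-0.288 515 [ 0.4791 -0.288   0.2458] [ 0.503 -0.282  0.313]
-0.282 441 [ 0.479  -0.2819  0.2457] [ 0.4987 -0.276   0.3143]
-0.276 637 [ 0.479  -0.276   0.2451] [ 0.4991 -0.27    0.314 ]
-0.27 743 [ 0.4845 -0.27    0.2579] [ 0.4994 -0.264   0.2788]
-0.264 96 [ 0.4852 -0.264   0.2707] [ 0.4993 -0.2619  0.2783]
```

Emit:
servo_tool:
  steps:
    - {"tx": 0, "ty": 0.01, "tz": -0.1, "yaw": 0, "claw": 0}
    - {"tx": 0, "ty": 0.01, "tz": -0.1, "yaw": 0, "claw": 0}
    - {"tx": 0, "ty": 0.01, "tz": -0.1, "yaw": 0, "claw": 0}
    - {"tx": 0, "ty": 0.01, "tz": -0.1, "yaw": 0, "claw": 0}
    - {"tx": 0, "ty": 0.01, "tz": -0.1, "yaw": 0, "claw": 0}
    - {"tx": -0.01, "ty": 0.01, "tz": -0.1, "yaw": 0, "claw": 0}
    - {"tx": 0, "ty": 0.01, "tz": -0.1, "yaw": 0, "claw": 0}
    - {"tx": 0, "ty": 0, "tz": -0.1, "yaw": 0, "claw": 0}
    - {"tx": 0, "ty": 0, "tz": 0, "yaw": 0, "claw": 0}
    - {"tx": 0, "ty": 0, "tz": 0, "yaw": 0, "claw": 0}

```text
time_s: 14.3
position: [0.5247, -0.1471, 0.2483]
tool_rot: [[0.959, 0.282, 0.0], [0.282, -0.959, -0.0], [0.0, 0.0, -1.0]]
ft_force: [0.6, 0.2, -0.6]
grip_width: 0.009
gripper_force: 88.6
```

```bash
cat > avg.py <<'E'
from h import *
F=[];W=[]
for i in range(10):
    env.get_image('wrist');o=env.observe();F.append(o['ft_force']);W.append(o['wrist_torque'])
print(o['time_s'],np.array(o['position']).round(4),np.mean(F,0).round(2),np.std(F,0).round(2),np.mean(W,0).round(3))
E
python3 avg.py; python3 chk.py w7 | grep -E '^(TCP|-0.27|-0.26|-0.294|-0.35)'
```

```text
14.8 [ 0.5247 -0.147   0.2483] [ 0.25 -0.22 -0.67] [0.39 0.7  0.6 ] [-0.043  0.025 -0.027]
TCP XY 0.4615373584295038 -0.28949881233167934
-0.354 235 [ 0.4845 -0.3539  0.2388] [ 0.4942 -0.348   0.2483]
-0.294 670 [ 0.4791 -0.294   0.2498] [ 0.503  -0.2881  0.2544]
-0.276 606 [ 0.479  -0.276   0.2368] [ 0.499  -0.27    0.3063]
-0.27 728 [ 0.4846 -0.27    0.2461] [ 0.4993 -0.264   0.2692]
-0.264 192 [ 0.4849 -0.264   0.2587] [ 0.4992 -0.2611  0.2692]
```

Emit:
servo_tool:
  steps:
    - {"tx": 0, "ty": 0.01, "tz": -0.1, "yaw": 0, "claw": 0}
    - {"tx": 0, "ty": 0, "tz": -0.1, "yaw": 0, "claw": 0}
    - {"tx": 0, "ty": 0.01, "tz": -0.1, "yaw": 0, "claw": 0}
    - {"tx": 0, "ty": 0, "tz": -0.1, "yaw": 0, "claw": 0}
    - {"tx": 0, "ty": 0, "tz": 0, "yaw": 0, "claw": 0}
    - {"tx": 0, "ty": 0, "tz": 0, "yaw": 0, "claw": 0}

```text
time_s: 15.45
position: [0.5247, -0.1469, 0.2443]
tool_rot: [[0.959, 0.282, -0.0], [0.282, -0.959, 0.0], [0.0, -0.0, -1.0]]
ft_force: [0.2, -0.5, -0.4]
grip_width: 0.0092
gripper_force: 88.6
```

```bash
sed -i 's/range(10)/range(30)/' avg.py; python3 avg.py; python3 chk.py w8 | grep -E '^(TCP|-0.27|-0.26|-0.294|-0.35)'
```

```text
16.95 [ 0.5247 -0.1469  0.2443] [-0.03 -0.16 -0.34] [0.53 0.42 0.52] [-0.037  0.002 -0.016]
TCP XY 0.4615867103890403 -0.2893157233295393
-0.354 235 [ 0.4851 -0.354   0.236 ] [ 0.4942 -0.348   0.2466]
-0.294 658 [ 0.4791 -0.2939  0.2456] [ 0.503  -0.288   0.2504]
-0.276 614 [ 0.479  -0.276   0.2324] [ 0.4992 -0.27    0.3027]
-0.27 712 [ 0.4844 -0.27    0.2407] [ 0.4993 -0.264   0.264 ]
-0.264 228 [ 0.485  -0.264   0.2519] [ 0.4993 -0.2609  0.2648]
```

Emit:
servo_tool:
  steps:
    - {"tx": 0, "ty": 0, "tz": -0.1, "yaw": 0, "claw": 0}
    - {"tx": 0, "ty": 0, "tz": -0.1, "yaw": 0, "claw": 0}
    - {"tx": 0, "ty": 0, "tz": -0.1, "yaw": 0, "claw": 0}
    - {"tx": 0, "ty": 0, "tz": 0, "yaw": 0, "claw": 0}
    - {"tx": 0, "ty": 0, "tz": 0, "yaw": 0, "claw": 0}

```text
time_s: 17.5
position: [0.5247, -0.1468, 0.2413]
tool_rot: [[0.959, 0.282, -0.0], [0.282, -0.959, 0.0], [-0.0, -0.0, -1.0]]
ft_force: [-0.0, -0.3, -0.5]
grip_width: 0.0093
gripper_force: 88.7
```

```bash
sed -i 's/range(30)/range(50)/' avg.py; python3 avg.py; python3 chk.py w9 | grep -E '^(TCP|-0.27|-0.26|-0.294|-0.35)'
```

```text
20.0 [ 0.5247 -0.1469  0.2413] [ 0.05 -0.03 -0.14] [0.47 0.59 0.45] [-0.02  -0.007 -0.001]
TCP XY 0.4615770337559991 -0.2893249926196087
-0.354 251 [ 0.4847 -0.354   0.2342] [ 0.4942 -0.348   0.2446]
-0.294 663 [ 0.479  -0.2939  0.242 ] [ 0.503  -0.288   0.2474]
-0.276 593 [ 0.479  -0.276   0.2297] [ 0.4991 -0.27    0.2991]
-0.27 682 [ 0.4845 -0.27    0.2396] [ 0.4993 -0.264   0.2606]
-0.264 245 [ 0.4843 -0.264   0.2497] [ 0.4992 -0.2609  0.2609]
```

Emit:
servo_tool:
  steps:
    - {"tx": 0, "ty": 0, "tz": -0.1, "yaw": 0, "claw": 0}
    - {"tx": 0, "ty": 0, "tz": -0.05, "yaw": 0, "claw": 0}
    - {"tx": 0, "ty": 0, "tz": 0, "yaw": 0, "claw": 0}
    - {"tx": 0, "ty": 0, "tz": 0, "yaw": 0, "claw": 0}
    - {"tx": 0, "ty": 0, "tz": 0, "yaw": 0, "claw": 0}
  newtons: 60

```text
time_s: 20.55
position: [0.5247, -0.1469, 0.2398]
tool_rot: [[0.959, 0.282, -0.0], [0.282, -0.959, -0.0], [-0.0, 0.0, -1.0]]
ft_force: [0.3, 0.7, 0.4]
grip_width: 0.0088
gripper_force: 88.7
```

Emit:
servo_tool:
  steps:
    - {"tx": 0, "ty": 0, "tz": 0, "yaw": 0, "claw": 0}
    - {"tx": 0, "ty": 0, "tz": 0, "yaw": 0, "claw": 0}
    - {"tx": 0, "ty": 0, "tz": 0, "yaw": 0, "claw": 0}
  newtons: 35

```text
time_s: 20.85
position: [0.5247, -0.1468, 0.2398]
tool_rot: [[0.959, 0.282, 0.0], [0.282, -0.959, 0.0], [0.0, -0.0, -1.0]]
ft_force: [1.0, -0.4, -0.6]
grip_width: 0.0088
gripper_force: 88.7
```

Emit:
servo_tool:
  steps:
    - {"tx": 0, "ty": 0, "tz": 0, "yaw": 0, "claw": 0}
    - {"tx": 0, "ty": 0, "tz": 0, "yaw": 0, "claw": 0}
    - {"tx": 0, "ty": 0, "tz": 0, "yaw": 0, "claw": 0}
  newtons: 20

```text
time_s: 21.15
position: [0.5247, -0.1468, 0.2398]
tool_rot: [[0.959, 0.282, 0.0], [0.282, -0.959, 0.0], [0.0, -0.0, -1.0]]
ft_force: [0.6, -0.1, 0.6]
grip_width: 0.0092
gripper_force: 88.7
```

```bash
sed -i 's/range(50)/range(40)/' avg.py; python3 avg.py; python3 chk.py w10 | grep -E '^(TCP|-0.27|-0.26|-0.294|-0.35)'
```

```text
23.15 [ 0.5247 -0.1468  0.2398] [ 0.13 -0.18  0.25] [0.61 0.49 0.56] [-0.015 -0.005  0.003]
TCP XY 0.4615979405269853 -0.2892900420813379
-0.354 242 [ 0.4846 -0.354   0.2339] [ 0.4941 -0.3481  0.2445]
-0.294 667 [ 0.479  -0.2939  0.2409] [ 0.503  -0.288   0.2461]
-0.276 603 [ 0.479  -0.276   0.2282] [ 0.499  -0.27    0.2977]
-0.27 683 [ 0.4848 -0.27    0.2373] [ 0.4991 -0.264   0.2584]
-0.264 257 [ 0.4844 -0.264   0.2472] [ 0.4993 -0.2606  0.2597]
```

Emit:
servo_tool:
  steps:
    - {"tx": 0, "ty": 0, "tz": 0.05, "yaw": 0, "claw": 0}
    - {"tx": 0, "ty": 0, "tz": 0, "yaw": 0, "claw": 0.8}
    - {"tx": 0, "ty": 0, "tz": 0, "yaw": 0, "claw": 0.9}
    - {"tx": 0, "ty": 0, "tz": 0, "yaw": 0, "claw": 1.0}
    - {"tx": 0, "ty": 0, "tz": 0, "yaw": 0, "claw": 1.1}
    - {"tx": 0, "ty": 0, "tz": 0, "yaw": 0, "claw": 1.2}
    - {"tx": 0, "ty": 0, "tz": 0, "yaw": 0, "claw": 1.3}
    - {"tx": 0, "ty": 0, "tz": 0, "yaw": 0, "claw": 1.4}
    - {"tx": 0, "ty": 0, "tz": 0, "yaw": 0, "claw": 1.6}
    - {"tx": 0, "ty": 0, "tz": 0, "yaw": 0, "claw": 1.8}
    - {"tx": 0, "ty": 0, "tz": 0, "yaw": 0, "claw": 2.2}
    - {"tx": 0, "ty": 0, "tz": 0, "yaw": 0, "claw": 2.6}
    - {"tx": 0, "ty": 0, "tz": 0, "yaw": 0, "claw": 3}
    - {"tx": 0, "ty": 0, "tz": 0, "yaw": 0, "claw": 3.5}
    - {"tx": 0, "ty": 0, "tz": 0, "yaw": 0, "claw": 4}
    - {"tx": 0, "ty": 0, "tz": 0, "yaw": 0, "claw": 4.5}
    - {"tx": 0, "ty": 0, "tz": 0, "yaw": 0, "claw": 5}
    - {"tx": 0, "ty": 0, "tz": 0, "yaw": 0, "claw": 5}

```text
time_s: 25.0
position: [0.5247, -0.1469, 0.2403]
tool_rot: [[0.959, 0.282, -0.0], [0.282, -0.959, 0.0], [-0.0, -0.0, -1.0]]
ft_force: [0.1, 0.5, 0.6]
grip_width: 0.0502
gripper_force: 0.0
```

```bash
python3 chk.py w11 | grep -E '^(2|TCP|-0.27|-0.26|-0.294|-0.3|-0.288)'
```

```text
25.0 [ 0.5247 -0.1469  0.2403] [0.07 0.48 0.65] [ 0.013 -0.022 -0.021]
TCP XY 0.4615840437297727 -0.28931363491513873
-0.36 240 [ 0.4848 -0.3599  0.2335] [ 0.494  -0.354   0.2445]
-0.354 248 [ 0.4851 -0.354   0.2346] [ 0.4942 -0.348   0.2453]
-0.348 262 [ 0.4847 -0.348   0.2346] [ 0.4942 -0.342   0.2453]
-0.342 270 [ 0.4854 -0.342   0.2353] [ 0.4948 -0.336   0.2455]
-0.336 279 [ 0.4852 -0.336   0.2347] [ 0.4948 -0.33    0.2453]
-0.33 294 [ 0.4856 -0.33    0.2348] [ 0.495  -0.324   0.2454]
-0.324 291 [ 0.479  -0.324   0.2354] [ 0.4967 -0.318   0.2963]
-0.318 491 [ 0.479  -0.318   0.2393] [ 0.4973 -0.312   0.2993]
-0.312 494 [ 0.479  -0.312   0.2402] [ 0.4979 -0.306   0.2981]
-0.306 506 [ 0.4791 -0.306   0.2357] [ 0.4981 -0.3     0.2978]
-0.3 459 [ 0.4791 -0.3     0.233 ] [ 0.503  -0.294   0.2445]
-0.294 670 [ 0.479  -0.2939  0.2423] [ 0.5029 -0.288   0.2473]
-0.288 546 [ 0.479  -0.288   0.2316] [ 0.503  -0.2821  0.247 ]
-0.276 553 [ 0.4791 -0.276   0.2298] [ 0.4991 -0.27    0.2983]
-0.27 748 [ 0.479  -0.27    0.2379] [ 0.4993 -0.264   0.2983]
-0.264 229 [ 0.4853 -0.264   0.2481] [ 0.4995 -0.261   0.2616]
```

View pics/w11b.png

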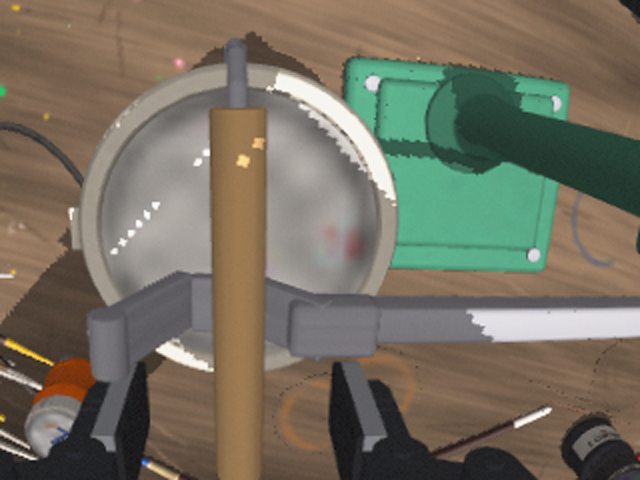

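The fingers are open and the grip rests in the hook floor, with tub and arm still. Retreating straight up.

Emit:
servo_tool:
  steps:
    - {"tx": 0, "ty": 0, "tz": 0.3, "yaw": 0, "claw": 5}
    - {"tx": 0, "ty": 0, "tz": 0.7, "yaw": 0, "claw": 5}
    - {"tx": 0, "ty": 0, "tz": 1, "yaw": 0, "claw": 5}
    - {"tx": 0, "ty": 0, "tz": 1, "yaw": 0, "claw": 5}
    - {"tx": 0, "ty": 0, "tz": 1.5, "yaw": 0, "claw": 5}
    - {"tx": 0, "ty": 0, "tz": 1.5, "yaw": 0, "claw": 5}
    - {"tx": 0, "ty": 0, "tz": 2, "yaw": 0, "claw": 5}
    - {"tx": 0, "ty": 0, "tz": 2, "yaw": 0, "claw": 5}
    - {"tx": 0, "ty": 0, "tz": 1, "yaw": 0, "claw": 5}
    - {"tx": 0, "ty": 0, "tz": 0, "yaw": 0, "claw": 5}
    - {"tx": 0, "ty": 0, "tz": 0, "yaw": 0, "claw": 5}
    - {"tx": 0, "ty": 0, "tz": 0, "yaw": 0, "claw": 5}
    - {"tx": 0, "ty": 0, "tz": 0, "yaw": 0, "claw": 5}
    - {"tx": 0, "ty": 0, "tz": 0, "yaw": 0, "claw": 5}
    - {"tx": 0, "ty": 0, "tz": 0, "yaw": 0, "claw": 5}

```text
time_s: 26.55
position: [0.5246, -0.1468, 0.3501]
tool_rot: [[0.959, 0.282, -0.0], [0.282, -0.959, 0.0], [-0.0, -0.0, -1.0]]
ft_force: [0.3, 0.3, 0.2]
grip_width: 0.0499
gripper_force: 0.0
```

```bash
python3 chk.py w12 | grep -E '^(2|TCP|-0.27|-0.26|-0.294|-0.35)'; python3 chk.py w13 | grep -E '^(-0.27|-0.26|-0.294)'
```

```text
26.55 [ 0.5246 -0.1468  0.3501] [0.3  0.28 0.23] [ 0.021 -0.003  0.034]
TCP XY 0.46158149253547204 -0.2892923556012117
-0.354 91 [ 0.4848 -0.354   0.2358] [ 0.4938 -0.348   0.2447]
-0.294 221 [ 0.4791 -0.294   0.2429] [ 0.5029 -0.2884  0.2471]
-0.276 175 [ 0.479  -0.276   0.2309] [ 0.499  -0.27    0.4079]
-0.27 228 [ 0.479  -0.2699  0.2409] [ 0.4994 -0.264   0.4082]
-0.264 132 [ 0.4851 -0.264   0.2514] [ 0.4994 -0.2588  0.2609]
-0.294 212 [ 0.4791 -0.294   0.243 ] [ 0.5029 -0.2885  0.2472]
-0.276 183 [ 0.479  -0.276   0.2325] [ 0.4993 -0.27    0.4079]
-0.27 227 [ 0.479  -0.27    0.2399] [ 0.4994 -0.264   0.4083]
-0.264 132 [ 0.485  -0.264   0.2522] [ 0.4993 -0.259   0.2613]
```

View pics/w13b.png

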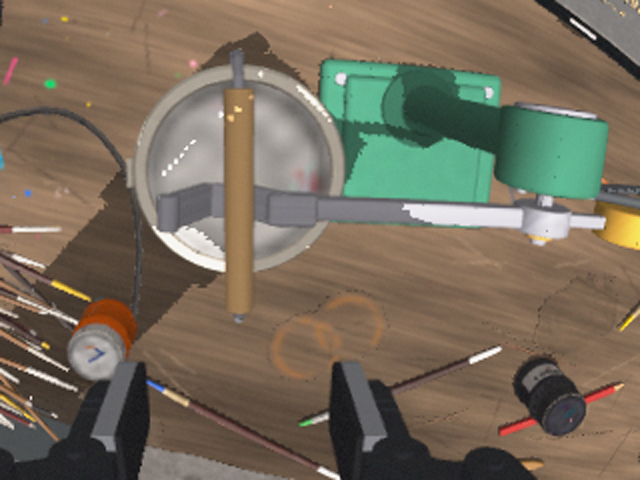

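The tub hangs still by its grip in the balance hook, the gripper is clear, and the jars have not moved. Handing in.

```bash
python3 -c "
from rig import env
print(env.close_job())"
```

```text
the job is handed in; nothing more can be done
None
```

The tub now hangs still by its wooden grip in the balance hook. I let go only once the wrist force read about zero, and the arm then shifted by no more than about 2 mm. The jars look unmoved, I stayed well away from the cup but did not re-check it, and the job was handed in at about 27 s with the gripper clear.

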